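Flip the grinder's lid shut and swing its lock across

ROBOT

A 6-joint arm with a two-finger parallel gripper is mounted at the origin on the work surface. World frame = base frame: x ahead of the robot, y to its left, z up, the work surface at z = 0. Lengths are in m, angles in degrees, forces in N, time in s.
With the tool pointing down it reaches from about 0.35 to 0.875 m from the base axis. Payload 4.2 kg.
Tool frame: the origin (TCP) lies at the very end of the fingers, on their centre line; the grasp point (between the pads) lies 19 mm behind it; z points along the fingers, y is the line along which they close (so a half turn about z gives the same grasp; the last joint's range is limited). The gripper opens to 87 mm and grips with 3 to 60 N. Pads are 19 mm wide; open, the fingers measure 117 mm over their backs; the gripper's body (75 mm by 190 mm) begins 51 mm behind the grasp point.
Start: joints at [-52.047, 22.042, 0.453, 0, -68.411, -14.817], TCP at [0.246, -0.575, 0.223] pointing down, gripper open.
Joint ranges: [-179.83, 179.83], [-69.29, 118.12], [-61.27, 80.66], [-181.25, 117.63], [-171.15, -9.14], [-177.46, 177.46]. Speed limits (degrees/s): [159.86, 159.86, 180, 180, 180, 180].

INTERFACE

Orientations are given as a 3x3 rotation matrix whose columns are the frame's x, y, z axes.
In Python, from station import sense, optics, r gives the robot as it stands. The module is installed in compiled form; this text tells all that it offers.
- The arm moves only by the shell command python3 -m pendant 'ROWS' [OPENING]. ROWS is JSON, a list that holds one entry, the list of rows, each a list of 4 numbers: the shift along the tool's x, y, z normalised to -1 to 1, where 1 is 100 mm, then the turn about the tool's z normalised to -1 to 1, where 1 is 2 rad. A call has 1 to 8 rows; each row is the pose to reach, as a shift and turn from the pose commanded when the call began, along the tool's axes at that moment; what a row does not reach only later rows make up. A row lasts 1/10 s, in which the tool goes at most 50 mm and 8.59 degrees, less where a joint would pass 70% of its speed; a pose out of reach is approached as far as the arm can. A call with a number of a shift or a turn outside -1 to 1 is refused whole. A call with a gripper value outside its range is refused whole. OPENING is the closure, from 0 (fully open) to 1 (shut), set as the call begins (- or left out, the last holds). The fingers move at their own pace and stop on an object; the grip force is fixed at half the most. Time passes only in rows, so rows that repeat a pose let the fingers close. It gives the time, the measured TCP pose, the force, the opening and the grip force at its end, in the units of the state.
- sense(): the state, without advancing time (a new reading comes with each control period).
- optics.capture(name): name is "scene" or "top"; returns the picture (420x560x3 uint8, red, green, blue); there is no depth.
- optics.get_calibration(name): a dict with "camera_matrix" (3x3 intrinsics, pixels), "distortion" ([k1, k2, p1, p2, k3] as OpenCV has them; the pictures are not rectified), "camera_from_world" (4x4, takes a point from world to camera coordinates). Camera axes: x right, y down, z forward; pixel columns grow to the right and rows downward; lengths in m; the calibration is good to about 2 mm. A picture is of the moment at which its call begins. get_calibration takes no time and is no camera call.
- r.finish_job(): hands the job in; it is judged then, once.
The state is a dict: "time_s": time; "joints": joint angles; "joint_velocities": joint speeds; "effort": joint torques, N m; "tcp_pos": TCP position; "ee_rot": TCP orientation; "wrist_force": force on the tool from outside, world axes, zero at the start; "moment": the same for the moment, N m; "gripper_width": opening from 0.0 (shut) to 1.0 (fully open); "gripper_force": force on a finger pad.
Only numpy, scipy, OpenCV 4.12 (cv2) and the standard library are available. Lean on these libraries where they do the work, as an engineer would, in place of code of your own. Each camera call takes 0.05 s, during which the arm holds its last target. There are 200 camera calls.

TASK

The coffee grinder's black lid has been left tipped back open. Only pushing with the fingertips, flip the lid over so that it lies fully shut, and then push the red-knobbed lever lock all the way across the lid to its stop. Push gently: pinch and lift nothing, keep the grinder standing where it is, and leave everything else on the counter alone.

Things in the scene. Friction and masses are not known exactly. Their poses are not given: they have to be found in the camera images.
- grinder: white coffee grinder, housing 110 x 110 mm and 155 mm tall to the hopper's rim, 1.8 kg on rubber feet, loose (not screwed down). Origin: centre of its underside; z up, -x is its front (with the grey drawer front), turned up to 35 degrees either way from facing the robot. The lid is hinged along the top rear edge; the lever lock stands on a bracket at the top front corner on its -y side
- lid (a joint): angle of the grinder's black lid, rad: 0 = shut flat on the hopper, 1.57 = standing straight up, 1.75 to 2.0 at the start = leaning back beyond upright, away from the front. The lid is a plate 107 mm from hinge to free edge, 108 mm wide, 8 mm thick, 0.12 kg; the hinge turns freely with light damping, so that the lid falls softly shut within about a second once it has been pushed past upright towards the front
- lid_hinge (a point): middle of the lid's hinge line, fixed in the grinder 53 mm behind its middle, 155 mm above the counter; the hinge line runs along the grinder's y axis
- lid_edge (a point): middle of the lid's free edge, 107 mm from the hinge
- lever (a joint): angle of the lever lock, rad: 0 = unlocked, lever pointing straight out to the front (grinder's -x); 1.57 = locked at its end stop, lever lying across the front of the shut lid (pointing to the grinder's +y). Swings level about a vertical pin (clockwise seen from above to lock), stays where it is left; about 0.7 N at the knob moves it. Starts between 0 and 0.3. Lid and lever do not bump each other
- lever_pivot (a point): the lever's pin axis, fixed in the grinder 40 mm in front of its middle and 66 mm to its -y side, at 155 mm above the counter
- lever_knob (a point): middle of the red upright knob at the lever's end, 58 mm from the pin axis; knob 16 mm wide, 30 mm tall, from 171 to 201 mm above the counter. The steel lever arm, 12 mm wide, lies 167 to 173 mm above the counter; the shut lid's top is at 164 mm
- jebena: orange coffee pot (jebena), round belly 112 mm wide, 175 mm tall, handle and spout reaching 80 mm to its +y and -y sides. Origin: centre of its underside. Not part of the job
- cup_a: clear glass cup, 66 mm wide, 70 mm tall. Origin: centre of its underside. Not part of the job
- cup_b: second clear glass cup, 66 mm wide, 70 mm tall. Origin: centre of its underside. Not part of the job
- tin: round green tin with a white band and white top, 80 mm wide, 110 mm tall. Origin: centre of its underside. Not part of the job
- jar: amber glass jar with brown lid, 72 mm wide, 100 mm tall. Origin: centre of its underside. Not part of the job
- tamper: steel tamper with dark wooden handle, standing on its 58 mm wide foot, 80 mm tall. Origin: centre of its underside. Not part of the job
- brush: small cleaning brush lying on the counter, 160 mm long along its x axis, under 40 mm high; origin on its underside. Not part of the job

How it is judged (in metres and radians):
On the way, in this order (a step that is already met when the one before it is completed fails the run):
1. the lid is flipped over and lies shut, the lever still unlocked (value of joint lid below 0.05 rad and value of joint lever below 0.6 rad), for 0.2 s.
2. the lever is pushed across the shut lid to its stop (value of joint lever above 1.42 rad and value of joint lid below 0.05 rad), for 0.2 s.
At the end, for the whole second after the job is handed in: The lid is shut (within 0.05 rad of flat), the lever stands within 0.15 rad of its locked stop, the grinder is upright, at rest and within 40 mm of its start, and every other thing is within 30 mm of where it was (all of step 2 and linear speed of grinder below 0.01 m/s and distance of grinder from where it was at the start of the episode below 0.04 m and angle between grinder's own z axis and vertical below 0.05 rad and distance of each of jebena, cup_a, cup_b, tin, jar, tamper, brush from where it was at the start of the episode below 0.03 m); the robot touches nothing.
It fails at once if the lever is swung across (beyond 0.6 rad) while the lid is still open (value of joint lever above 0.6 rad and value of joint lid above 0.15 rad).
It fails at once if the grinder is lifted (10 mm), tipped (0.15 rad) or shoved (40 mm) (height (world z) of grinder above 0.01 m or angle between grinder's own z axis and vertical above 0.15 rad or distance of grinder from where it was at the start of the episode above 0.04 m).
It fails at once if the grinder, its lid or its lever is pinched or pushed roughly (more than 35 N from the fingers) (contact force between the fingers and grinder above 35 N).
It fails at once if another thing on the counter is moved 30 mm, or lifted 10 mm (distance of any of jebena, cup_a, cup_b, tin, jar, tamper, brush from where it was at the start of the episode above 0.03 m or height (world z) of any of jebena, cup_a, cup_b, tin, jar, tamper above 0.01 m).
It also fails if it takes over 48 s, if anything falls off the work surface, if the arm or the gripper's body presses on something with over 40 N, if the wrist force passes 120 N, or if a joint passes its speed limit or range.

## Working session

There is one attempt and no reset: what is moved stays moved. The work goes in short steps, Python scripts to look and compute and a shell command to move; the robot and the scene stay as the last step left them, time stands still between calls to the robot, and variables do not carry over. Pictures are saved under pics/ and viewed, at most 10 in all, crops included, and the job is handed in when it is done.

```bash
mkdir -p pics; python3 - <<'E'
from station import sense, optics
import cv2, numpy as np
for n in("scene","top"):
    im=optics.capture(n); cv2.imwrite(f"pics/{n}0.png",im[...,::-1])
    c=optics.get_calibration(n); T=np.array(c["camera_from_world"]); print(n,np.round(c["camera_matrix"],1).tolist(),c["distortion"],np.round(-T[:3,:3].T@T[:3,3],3),np.round(T[:3,:3],2).tolist())
s=sense();print(s["tcp_pos"],np.round(s["ee_rot"],3).tolist(),s["time_s"],s["gripper_width"])
E
```

```text
scene [[436.9, 0.0, 279.2], [0.0, 436.9, 203.0], [0.0, 0.0, 1.0]] [-0.01261127  0.          0.          0.          0.        ] [1.329 0.03  0.863] [[-0.04, 1.0, 0.01], [0.68, 0.04, -0.73], [-0.73, -0.02, -0.68]]
top [[546.8, 0.0, 278.3], [0.0, 546.8, 219.0], [0.0, 0.0, 1.0]] [-0.14859168  0.          0.          0.          0.        ] [0.448 0.012 1.53 ] [[-0.01, -1.0, 0.01], [-1.0, 0.01, -0.07], [0.07, -0.01, -1.0]]
[ 0.24536498 -0.57424472  0.22156777] [[-0.92, -0.393, -0.001], [-0.393, 0.92, 0.002], [0.0, 0.002, -1.0]] 0.1 0.9978541696735509
```

View pics/scene0.png

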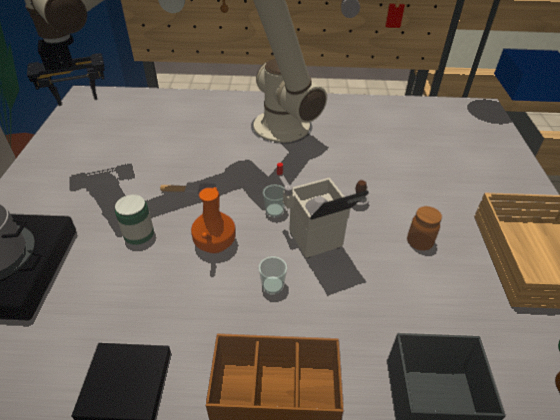

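View pics/top0.png

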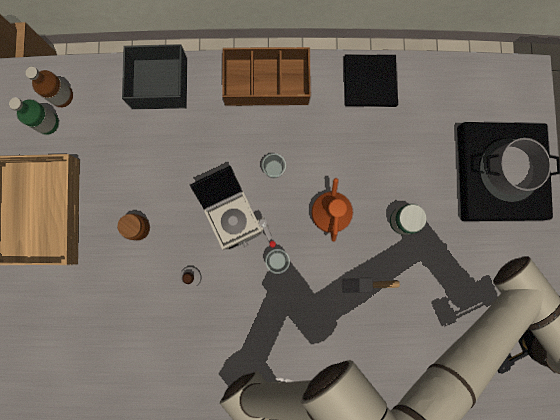

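The scene view shows the grinder near (318,215) with its lid tipped back to the right, and the red knob at (280,168). In the top view the hopper is near (233,222), the lid near (218,186) and the knob near (273,243), with a cup just below it at (277,260). Next I'll enlarge both.

```bash
python3 - <<'E'
import cv2,numpy as np
a=cv2.imread("pics/top0.png")[150:280,175:305]; b=cv2.imread("pics/scene0.png")[145:275,250:380]
o=np.hstack([cv2.resize(a,(400,400),interpolation=cv2.INTER_CUBIC),cv2.resize(b,(400,400),interpolation=cv2.INTER_CUBIC)])
cv2.imwrite("pics/crop0.png",o)
E
cat > h.py <<'E'
import cv2,numpy as np
from station import sense,optics
def ray(n,p):
    c=optics.get_calibration(n);K=np.array(c["camera_matrix"]);T=np.array(c["camera_from_world"])
    q=cv2.undistortPoints(np.array([[p]],float),K,np.array(c["distortion"])).ravel()
    R=T[:3,:3];return -R.T@T[:3,3], R.T@np.array([q[0],q[1],1])
def plane(n,p,z):
    o,d=ray(n,p);return o+d*(z-o[2])/d[2]
def two(p,q):
    o,d=ray("top",p);u,e=ray("scene",q)
    s=np.linalg.lstsq(np.c_[d,-e],u-o,rcond=None)[0]
    a,b=o+s[0]*d,u+s[1]*e;return (a+b)/2,np.linalg.norm(a-b)
def red(im,box):
    x0,y0,x1,y1=box;h=cv2.cvtColor(im,cv2.COLOR_RGB2HSV)
    m=(((h[...,0]<6)|(h[...,0]>172))&(h[...,1]>150)&(h[...,2]>70)).astype(np.uint8)[y0:y1,x0:x1]
    n,l,s,c=cv2.connectedComponentsWithStats(m)
    i=1+np.argmax(s[1:,4]);return c[i]+[x0,y0],s[i]
E
python3 - <<'E'
from h import *
t=cv2.imread("pics/top0.png")[...,::-1];s=cv2.imread("pics/scene0.png")[...,::-1]
a,sa=red(np.ascontiguousarray(t),(250,225,300,265));b,sb=red(np.ascontiguousarray(s),(265,155,295,180))
print(a,sa,b,sb,two(a,b),plane("top",a,.19),plane("scene",b,.186))
E
```

```text
[272.28125 243.8125 ] [20 16  6  7 32] [279.25423729 168.08474576] [12  8  6 12 59] (array([0.47808787, 0.00867505, 0.18492381]), np.float64(0.001154046550961364)) [0.47796143 0.0092638  0.19      ] [0.47944991 0.00813244 0.186     ]
```

View pics/crop0.png

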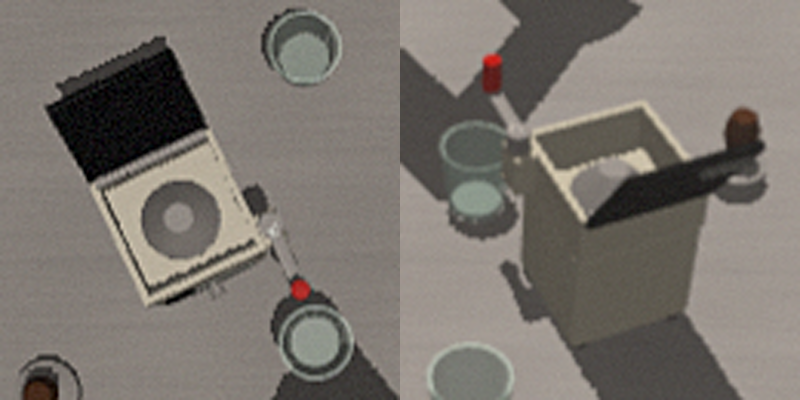

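The crop shows the rim corners in the top view at about (223,248), (262,228), (242,192) and (205,209.5), and the lid's free edge from (190.6,184) to (228.6,165.5). The scene view has the rim's front corners at (293,188) and (329.6,178.5). The knob triangulates to z = 0.185, as expected.

```bash
python3 - <<'E'
from h import *
px=[(223.1,248.5),(262.1,228),(242.3,192.3),(204.9,209.5)]
P=np.array([plane("top",p,.155) for p in px])[:,:2];print(P.round(3).tolist(),[round(np.linalg.norm(P[i]-P[i-1]),3) for i in range(4)])
print(two(px[1],(293.2,188.2)),two(px[0],(329.6,178.5)))
f=(P[0]+P[1]-P[2]-P[3])/2; g=P[1]-P[0]+P[2]-P[3]  # front dir, -y dir
yaw=np.arctan2(-f[1],-f[0]); yaw2=np.arctan2(g[0],-g[1]); print(np.degrees([yaw,yaw2]))
c=P.mean(0); th=(yaw+yaw2)/2; X=np.array([np.cos(th),np.sin(th)]);Y=np.array([-X[1],X[0]])
piv=c-.040*X-.066*Y; hin=c+.053*X; k=np.array([.478,.0087]); d=k-piv
print("c",c,"piv",piv,"hinge",hin,"knob r",np.linalg.norm(d),"lever",np.arctan2(d@Y,-(d@X)))
for a in np.arange(1.7,2.1,.05):
    e=hin-.107*np.cos(a)*X; print(round(a,2),e,.155+.107*np.sin(a),plane("top",(209.6,174.8),.155+.107*np.sin(a))[:2])
E
```

```text
[[0.468, 0.133], [0.519, 0.034], [0.61, 0.084], [0.567, 0.178]] [np.float64(0.109), np.float64(0.111), np.float64(0.103), np.float64(0.104)]
(array([0.5188182 , 0.03933463, 0.15575606]), np.float64(0.009958139048401447)) (array([0.46848423, 0.13513724, 0.14887974]), np.float64(0.0032759052145449846))
[26.51864114 25.69937703]
c [0.54104037 0.10734933] piv [0.53416734 0.03048087] hinge [0.58863216 0.13067359] knob r 0.06024264219098763 lever 0.0857558828074893
1.7 [0.60101174 0.1367407 ] 0.26110813471841415 [0.63952822 0.15454999]
1.75 [0.60575832 0.13906695] 0.26028649631551126 [0.63965213 0.15464201]
1.8 [0.61046209 0.14137222] 0.25920169650396685 [0.63981574 0.15476351]
1.85 [0.6151113  0.14365075] 0.25785644671835706 [0.64001863 0.15491418]
1.9 [0.61969433 0.14589685] 0.25625410938255333 [0.64026029 0.15509363]
1.95 [0.62419971 0.14810489] 0.254398689505414 [0.64054011 0.15530144]
2.0 [0.6286162  0.15026937] 0.2522948246703479 [0.64085741 0.15553707]
2.05 [0.63293274 0.15238486] 0.24994777344377114 [0.64121139 0.15579993]
2.1 [0.63713856 0.15444609] 0.24736340223142944 [0.64160115 0.15608938]
```

```bash
python3 -m pendant '[[[0,0,-0.4,0],[-0.1,0.1,-0.8,0],[-0.4,0.3,-1,0],[-0.8,0.6,-1,0],[-1,0.74,-1,0]]]' 1; python3 -m pendant '[[[-0.4,0.3,-0.1,0],[-0.8,0.6,-0.1,0],[-1,0.74,-0.1,0]]]'
```

```text
time_s: 0.6
tcp_pos: [0.3095, -0.465, 0.3233]
ee_rot: [[-0.919, -0.394, 0.002], [-0.394, 0.919, -0.0], [-0.002, -0.001, -1.0]]
wrist_force: [0.8, 0.3, 0.3]
gripper_width: 0.631
gripper_force: 0.0
time_s: 0.9
tcp_pos: [0.3723, -0.3573, 0.3327]
ee_rot: [[-0.919, -0.395, 0.001], [-0.395, 0.919, 0.001], [-0.001, 0.0, -1.0]]
wrist_force: [-0.2, -0.6, -0.2]
gripper_width: 0.355
gripper_force: 0.0
```

```bash
for i in 1; do python3 -m pendant '[[[-0.4,0.3,0,0],[-0.8,0.6,0,0],[-0.97,0.735,0,0]]]'; python3 -m pendant '[[[-0.4,0.3,0,0],[-0.8,0.6,0,0],[-0.97,0.735,0,0]]]'; python3 -m pendant '[[[-0.4,0.3,0,0],[-0.8,0.6,0,0],[-0.97,0.735,0,0]]]'; python3 -m pendant '[[[-0.4,0.3,0,0],[-0.8,0.6,0,0],[-0.97,0.735,0,0]]]'; python3 -m pendant '[[[-0.4,0.3,0,0],[-0.8,0.6,0,0],[-0.97,0.735,0,0],[-0.97,0.735,0,0],[-0.97,0.735,0,0]]]'; done | grep -E "tcp|force|time"
python3 - <<'E'
from h import *
t=optics.capture("top");s=optics.capture("scene")
cv2.imwrite("pics/b.png",np.hstack([cv2.resize(t[130:290,150:310],(400,400)),cv2.resize(s[60:280,220:440],(400,400))])[...,::-1])
E
```

```text
time_s: 1.2
tcp_pos: [0.4327, -0.2514, 0.3322]
wrist_force: [-0.6, -0.1, -0.5]
gripper_force: 0.0
time_s: 1.5
tcp_pos: [0.4931, -0.1456, 0.3319]
wrist_force: [-0.5, -1.0, 0.5]
gripper_force: 0.0
time_s: 1.8
tcp_pos: [0.5535, -0.0398, 0.3314]
wrist_force: [-0.6, -0.6, -1.4]
gripper_force: 0.0
time_s: 2.1
tcp_pos: [0.6138, 0.0661, 0.3308]
wrist_force: [-0.2, -0.7, -0.1]
gripper_force: 0.0
time_s: 2.6
tcp_pos: [0.6727, 0.1687, 0.3314]
wrist_force: [-0.4, -0.2, 0.8]
gripper_force: 0.0
```

View pics/b.png

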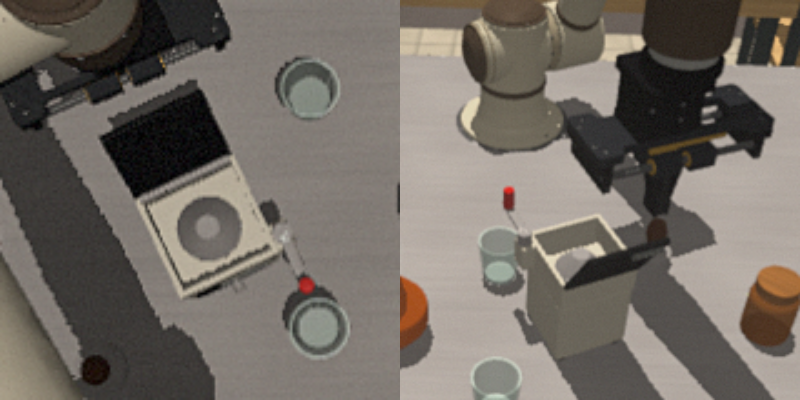

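The gripper is behind the lid, clear of its edge, and the lid is still open. I'll descend and push it forward.

```bash
python3 -m pendant '[[[0,0,0.4,0],[0,0,0.8,0],[0,0,1,0],[0,0,1,0]]]'; python3 -m pendant '[[[0,0,0.13,0],[0.08,0,0.13,0],[0.16,0,0.13,0],[0.24,0,0.13,0],[0.32,0,0.13,0],[0.40,0,0.13,0]]]'; python3 -m pendant '[[[0.08,0,0,0],[0.16,0,0,0],[0.24,0,0,0],[0.32,0,0,0],[0.40,0,0,0],[0.48,0,0,0],[0.56,0,0,0],[0.64,0,0,0]]]'; python3 -c '
from h import *
cv2.imwrite("pics/c.png",cv2.resize(optics.capture("scene")[60:280,220:440],(400,400))[...,::-1])'
```

```text
time_s: 3.1
tcp_pos: [0.6708, 0.1665, 0.2293]
ee_rot: [[-0.92, -0.391, -0.007], [-0.391, 0.92, -0.002], [0.007, 0.0, -1.0]]
wrist_force: [-1.2, -0.5, -0.3]
gripper_width: 0.009
gripper_force: 0.0
time_s: 3.7
tcp_pos: [0.6359, 0.1527, 0.2207]
ee_rot: [[-0.919, -0.393, 0.002], [-0.393, 0.919, 0.001], [-0.002, -0.0, -1.0]]
wrist_force: [0.6, 0.7, 0.7]
gripper_width: 0.001
gripper_force: 0.4
time_s: 4.5
tcp_pos: [0.5765, 0.1273, 0.2194]
ee_rot: [[-0.92, -0.393, -0.001], [-0.393, 0.92, -0.0], [0.001, 0.0, -1.0]]
wrist_force: [0.3, -0.8, -0.6]
gripper_width: 0.008
gripper_force: 0.1
```

View pics/c.png

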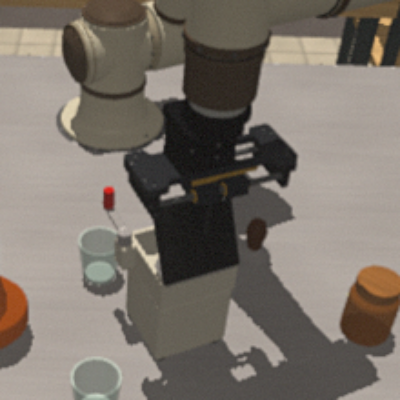

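The lid now stands near upright, leaning on the fingers, and the grinder hasn't moved. I'll keep pushing, let the lid fall, then lift away.

```bash
python3 -m pendant '[[[0.1,0,0,0],[0.2,0,0,0],[0.3,0,0,0],[0.4,0,0,0],[0.4,0,0,0],[0.4,0,0,0],[0.4,0,0,0],[0.4,0,0,0]]]'|grep -E "tcp|wrist"; python3 -m pendant '[[[0,0,-0.3,0],[0,0,-0.6,0],[0,0,-0.8,0],[0,0,-0.8,0],[0,0,-0.8,0],[0,0,-0.8,0]]]'|grep -E "tcp|wrist"; python3 -c '
from h import *
t=optics.capture("top");s=optics.capture("scene")
cv2.imwrite("pics/d.png",np.hstack([cv2.resize(t[130:290,150:310],(400,400)),cv2.resize(s[60:280,220:440],(400,400))])[...,::-1])'
```

```text
tcp_pos: [0.5408, 0.112, 0.2194]
wrist_force: [0.4, 0.5, 0.6]
tcp_pos: [0.54, 0.1118, 0.298]
wrist_force: [-0.2, 0.9, -0.6]
```

View pics/d.png

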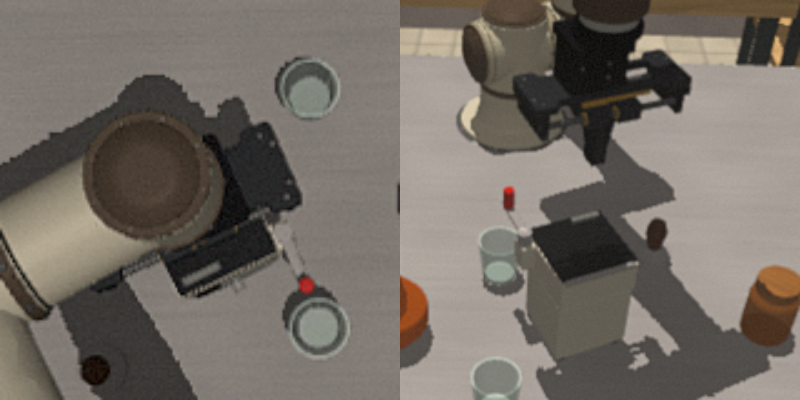

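The lid is shut flat, and the knob is still at about its start position. Next I'll go to the knob's -y side.

```bash
python3 -m pendant '[[[0.3,-0.4,0,0],[0.6,-0.8,0,0],[0.98,-1,0,0],[0.98,-1,0,0]]]'|grep tcp; python3 -m pendant '[[[0,-0.19,0,0],[0,-0.19,0.4,0],[0,-0.19,0.8,0],[0,-0.19,1,0],[0,-0.19,1,0],[0,-0.19,1,0]]]'|grep tcp; python3 -m pendant '[[[0,0,0.14,0],[0,0,0.14,0],[0,0,0.14,0]]]'|grep -E "tcp|wrist"; python3 - <<'E'
from h import *
t=optics.capture("top");s=optics.capture("scene")
cv2.imwrite("pics/e.png",np.hstack([cv2.resize(t[170:290,190:310],(400,400)),cv2.resize(s[100:260,220:380],(400,400))])[...,::-1])
b,_=red(s,(265,150,310,180)); K=plane("scene",b,.186); p=np.array([.534,.0305]); T=np.array(sense()["tcp_pos"])
M=np.array([[-.92,-.393],[-.393,.92]]); print("knob",K,"uv",M@(K[:2]-p),"tcp",T,"uv",M@(T[:2]-p))
E
```

```text
tcp_pos: [0.4868, -0.0217, 0.2993]
tcp_pos: [0.4978, -0.0359, 0.1998]
tcp_pos: [0.498, -0.0359, 0.1869]
wrist_force: [0.2, -0.7, -0.8]
knob [0.4818793  0.00848735 0.186     ] uv [0.05660202 0.0002318 ] tcp [ 0.49798585 -0.03586335  0.18688469] uv [ 0.05921381 -0.04690072]
```

View pics/e.png

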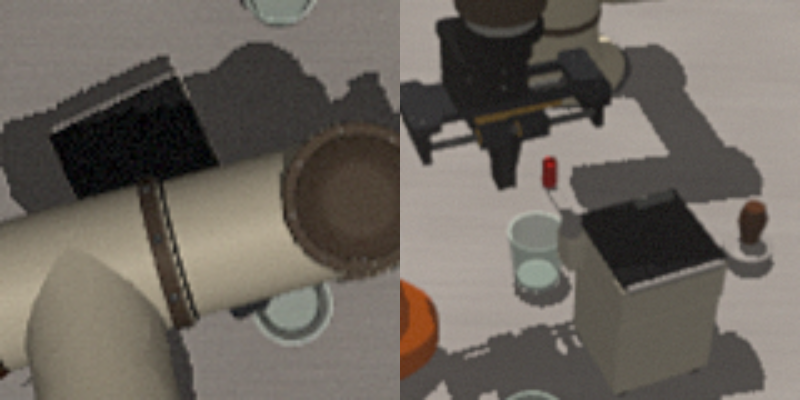

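The closed fingers stand about 47 mm to the knob's -y side, at knob height. Now I'll push along the arc.

```bash
python3 -m pendant '[[[0,0.12,0.03,0],[0,0.25,0.03,0],[0.03,0.33,0.03,0],[0.035,0.41,0.03,0],[0.03,0.5,0.03,0],[0.025,0.6,0.03,0],[-0.01,0.69,0.03,0],[-0.04,0.775,0.03,0]]]'|grep -E "tcp|wrist"; python3 -m pendant '[[[-0.05,0.08,0,0],[-0.115,0.15,0,0],[-0.17,0.19,0,0],[-0.235,0.225,0,0],[-0.235,0.225,0,0]]]'|grep -E "tcp|wrist"; python3 - <<'E'
from h import *
s=optics.capture("scene");cv2.imwrite("pics/f.png",cv2.resize(s[100:260,220:380],(400,400))[...,::-1])
b,_=red(s,(265,130,345,200)); K=plane("scene",b,.186); p=np.array([.534,.0305]); T=np.array(sense()["tcp_pos"])
M=np.array([[-.92,-.393],[-.393,.92]]);k=M@(K[:2]-p); print("knob",k,np.arctan2(k[1],k[0])+.054,"tcp uv",M@(T[:2]-p))
E
```

```text
tcp_pos: [0.4701, 0.0375, 0.1826]
wrist_force: [-0.3, -1.1, 0.2]
tcp_pos: [0.4839, 0.0675, 0.1823]
wrist_force: [0.4, 0.3, -0.1]
knob [0.01082    0.05795281] 1.4402177986835578 tcp uv [0.03191528 0.05352878]
```

View pics/f.png

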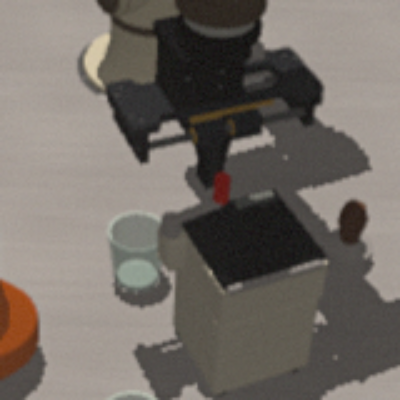

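The knob now lies over the lid's front edge, at about 1.44 rad. I'll finish with small pushes and watch the force.

```bash
python3 -m pendant '[[[-0.02,0.01,0,0],[-0.04,0.02,0,0],[-0.06,0.03,0,0],[-0.08,0.03,0,0],[-0.08,0.03,0,0]]]'|grep -E "tcp|wrist"; python3 -m pendant '[[[-0.02,0,0,0],[-0.02,0,0,0]]]'|grep -E "tcp|wrist";  python3 -m pendant '[[[-0.02,0,0,0],[-0.02,0,0,0]]]'|grep -E "tcp|wrist"; python3 - <<'E'
from h import *
s=optics.capture("scene")
b,_=red(s,(265,130,345,200)); K=plane("scene",b,.186); p=np.array([.534,.0305]); T=np.array(sense()["tcp_pos"])
M=np.array([[-.92,-.393],[-.393,.92]]);k=M@(K[:2]-p); print("knob",k,np.arctan2(k[1],k[0])+.054,"tcp uv",M@(T[:2]-p))
E
```

```text
tcp_pos: [0.4895, 0.0728, 0.1825]
wrist_force: [-0.4, -0.0, -0.4]
tcp_pos: [0.4913, 0.0736, 0.1825]
wrist_force: [-1.2, 0.3, -0.1]
tcp_pos: [0.4921, 0.0739, 0.1824]
wrist_force: [-4.7, 0.6, 2.2]
knob [0.00168554 0.05943344] 1.5964438151353586 tcp uv [0.02151708 0.05638434]
```

The force rose to 4.7 N and the knob reads about 1.57 rad, so the lever is at its stop. I'll back off, check and hand in.

```bash
python3 -m pendant '[[[0.1,0,0,0],[0.3,0,0,0],[0.5,0,-0.1,0],[0.5,0,-0.5,0],[0.5,0,-0.9,0],[0.5,0,-1,0],[0.5,0,-1,0],[0.5,0,-1,0]]]'|grep -E "tcp|wrist"; python3 - <<'E'
from h import *
s=optics.capture("scene");cv2.imwrite("pics/g.png",s[...,::-1])
b,_=red(s,(265,130,345,200)); K=plane("scene",b,.186); p=np.array([.534,.0305])
M=np.array([[-.92,-.393],[-.393,.92]]);k=M@(K[:2]-p); print("knob",k,np.arctan2(k[1],k[0])+.054,sense()["time_s"])
E
```

```text
tcp_pos: [0.4465, 0.0544, 0.2815]
wrist_force: [-1.3, -0.4, -0.7]
knob [0.00118787 0.05924148] 1.6047476547509765 10.6
```

View pics/g.png

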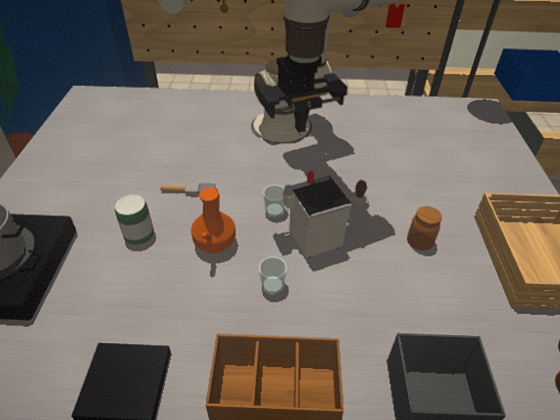

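The lid is shut and the knob sits across its front at (310,177). The gripper is clear, and everything else looks unmoved.

```bash
python3 -c 'from station import r; print(r.finish_job())'
```

```text
the job is handed in; nothing more can be done
None
```

I flipped the lid shut, pushed the lever lock to its stop (about 1.57 rad by camera), and handed the job in at about 10.6 s; no verdict came back, but the last picture shows the grinder and the other things where they were.

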